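# Centre the radio module on the inspection plate

## Robot

A 7-joint arm with a two-finger parallel gripper is mounted at the origin on the work surface. World frame = base frame: x ahead of the robot, y to its left, z up, the work surface at z = 0. Lengths are in m, angles in rad, forces in N, time in s.
With the tool pointing down it reaches from about 0.425 to 0.925 m from the base axis. Payload 6.8 kg.
Tool frame: the origin (TCP) lies between the finger pads; the fingertips stand finger_overhang ahead of it and the grasp point (between the pads) lies 6 mm ahead of it (finger_overhang is the distance from the TCP to the fingertips, in m); z points along the fingers, y is the line along which they close (so a half turn about z gives the same grasp; the last joint's range is limited). The gripper opens to 85 mm and grips with 20 to 120 N. Pads are 22 mm wide; open, the fingers measure 114 mm over their backs; the gripper's body (76 mm by 85 mm) begins 54 mm behind the grasp point. The pads swing forward as they close: fully open they stand 13 mm farther back than shut.
Start: joints at [-1.395, 0.477, 0.022, 1.555, -0.011, 1.109, -0.083], TCP at [0.189, 0.648, 0.256] pointing down, gripper open.
Joint ranges: [-2.96, 2.96], [-0.34, 2.1], [-1.41, 1.46], [0.24, 2.44], [-1.37, 4.51], [0.17, 1.92], [-2.96, 2.96]. Speed limits (rad/s): [2.39, 2.39, 3.14, 3.14, 3.14, 3.14, 3.14].

## Interface

Orientations are given as a unit quaternion [w, x, y, z].
In Python, from station import * gives the robot as it stands.
- The arm moves only by the tool drive_tool, never from a script. Its argument "increments" is a list of rows, each an object of numbers: "claw": the finger opening in m, from 0 to 0.0854; "dx", "dy", "dz": the shift along the tool's x, y, z in m; "wx", "wy", "wz": the turn, a rotation vector about the tool's x, y, z in degrees. A call has 1 to 20 rows; each row shifts and turns the commanded pose from where the row before left it, along the tool's axes as they then stand; what a row does not reach is not made up. A row lasts 1/8 s, in which the tool goes at most 62.5 mm and 10.7 degrees, less where a joint would pass 70% of its speed; a pose out of reach is approached as far as the arm can. A call with a gripper value outside its range is refused whole. The fingers move at their own pace and stop on an object; "newtons" is the grip in N (left out, the last holds). Time passes only in rows, so rows that do not move let the fingers close. It gives the time, the measured TCP pose, the force, the opening and the grip force at its end, in the units of the state.
- get_obs(): the state, without advancing time (a new reading comes with each control period).
- read_camera(name): name is "scene" or "top"; returns (picture, depth): 480x640x3 uint8, red, green, blue; 480x640 float32, m along the optical axis (not along the pixel's ray), 0 where there is no reading.
- calibration(name): a dict with "intrinsics" (3x3 intrinsics, pixels), "k1" (the pictures are not rectified: a ray, as slopes to the right and down, at radius r is drawn at 1 + k1 r^2 times it, then the intrinsics apply), "R" (3x3) and "t" (3): a world point X has camera coordinates R X + t. Camera axes: x right, y down, z forward; pixel columns grow to the right and rows downward; lengths in m; the calibration is good to about 2 mm. A picture is of the moment at which its call begins. calibration takes no time and is no camera call.
- hand_in(): hands the job in; it is judged then, once.
The state is a dict: "t": time; "q": joint angles; "joint_vel": joint speeds; "joint_torque": joint torques, N m; "eef_pos": TCP position; "tool_rot": TCP orientation; "contact_force": force on the tool from outside, world axes, zero at the start; "torque": the same for the moment, N m; "gripper_width": opening from 0.0 (shut) to 1.0 (fully open); "grasp_force": force on a finger pad.
Only numpy, scipy, OpenCV 4.12 (cv2) and the standard library are available. Lean on these libraries where they do the work, as an engineer would, in place of code of your own. Each camera call takes 0.05 s, during which the arm holds its last target. There are 200 camera calls.

## Task

Pick up the module with the green circuit board and set it down, board side up and flat, in the middle of the aluminium plate: over the black outline, about midway between the two yellow stops, its long side running from stop to stop (either end first). Do not drop it from a height, and leave the module with the blue board and the bronze cover where they lie.

Things in the scene. Friction and masses are not known exactly. Their poses are not given: they have to be found in the camera images.
- radio_center (a point): A flat white plastic module, 64 mm long (own x axis) x 38 mm wide (own y axis) x 16 mm high, about 60 g, lying on the table; its top is a GREEN circuit board with a square-edged silver shield can, which stands at most 3 mm above it, and two small gold sockets near its -x end. This point is its centre, half-way up (8 mm above its underside); z points up out of the board. This is the module to be placed. It can be gripped across its 38 mm width.
- stage_center (a point): The centre of the top face of a fixed aluminium plate, 150 mm (own x) x 110 mm (own y) x 12 mm high; the top face is 12 mm above the table. Two fixed yellow stops stand on it, each 12 mm thick, 60 mm wide and 12 mm high above the plate; their inner faces are at x = -48 and +48 mm from this point, 96 mm apart. A thin printed black outline, 70 mm (x) x 46 mm (y), is centred on this point. x runs from stop to stop, z points up.
- power_center (a point): A flat white plastic module, 64 mm long (own x axis) x 38 mm wide (own y axis) x 16 mm high, about 60 g, lying on the table; its top is a BLUE circuit board with two black chips, which stand at most 3 mm above it, and two small gold sockets near its -x end. This point is its centre, half-way up (8 mm above its underside); z points up out of the board. A bystander, to be left alone.
- cover_center (a point): A bystander, to be left alone: a flat bronze-coloured metal cover, 84 mm (own x) x 40 mm (own y) x 6 mm thick, lying on the table, with two thin gold connectors standing 11 mm above its face. This point is its centre, 3 mm above its underside.
- gateway: A fixed bystander: a bronze finned box, 130 mm (own x) x 105 mm (own y) x 48 mm high, on feet 150 mm wide in y, with two black paddle antennas standing upright in front of its -x face, 103 mm from the centre, at y = -36 and +36 mm, their tops 218 mm above the table. Origin: centre of its underside.
Mind the look-alikes: they are no part of the job. Leave any pink or red look-alike of the part that bears radio_center alone.

How it is judged:
By the outcome, as a careful person would: the job done as asked, in the order asked, and still so for the second after the job is handed in, with the robot touching nothing.
It also fails if it takes over 35 s, if anything falls off the work surface, if the arm or the gripper's body presses on something with over 40 N, if the wrist force passes 120 N, or if a joint passes its speed limit or range.

## Working session

There is one attempt and no reset: what is moved stays moved. The work goes in short steps, Python scripts to look and compute and a tool call to move; the robot and the scene stay as the last step left them, time stands still between calls to the robot, and variables do not carry over. Pictures are saved under pics/ and viewed, at most 10 in all, crops included, and the job is handed in when it is done.

Besides the shell and the picture viewer there is one more tool, called after ">>>" as name([rows], argument=value, ...), one row to a line, values as JSON. drive_tool: Moves the arm, as the interface text tells. Its arguments: {"type":"object","properties":{"increments":{"type":"array","items":{"type":"object","properties":{"claw":{"type":"number"},"dx":{"type":"number"},"dy":{"type":"number"},"dz":{"type":"number"},"wx":{"type":"number"},"wy":{"type":"number"},"wz":{"type":"number"}}}},"newtons":{"type":"number"}},"required":["increments"]}

```bash
mkdir -p pics; ls; python3 - <<'E'
from station import *
import cv2,numpy as np
for n in("scene","top"):
    p,d=read_camera(n); cv2.imwrite(f"pics/{n}0.png",p[:,:,::-1]); np.savez(f"{n}0.npz",p=p,d=d)
    c=calibration(n); print(n,c)
o=get_obs(); print(o)
E
```

```text
pics
scene {'intrinsics': array([[539.07649707,   0.        , 322.06681659],
       [  0.        , 539.07649707, 236.31120524],
       [  0.        ,   0.        ,   1.        ]]), 'k1': -0.04955091284953687, 'R': array([[ 0.78481095,  0.61951102,  0.01666959],
       [ 0.46012775, -0.56446008, -0.68532275],
       [-0.41515567,  0.54551894, -0.72804866]]), 't': array([-0.49557192, -0.16133777,  1.54549428])}
top {'intrinsics': array([[513.83535265,   0.        , 317.08456929],
       [  0.        , 513.83535265, 239.01916218],
       [  0.        ,   0.        ,   1.        ]]), 'k1': -0.055884651076999685, 'R': array([[ 2.41366465e-04, -9.99954651e-01, -9.52041697e-03],
       [-9.86233420e-01,  1.33625336e-03, -1.65353728e-01],
       [ 1.65358951e-01,  9.42926423e-03, -9.86188373e-01]]), 't': array([0.10525116, 0.53681708, 1.05754105])}
{'t': 0.1, 'q': array([-1.39507265,  0.47770823,  0.02234488,  1.55635419, -0.01153698,
        1.10928996, -0.08307498]), 'joint_vel': array([-0.0007776 , -0.0009309 ,  0.00037277, -0.00197131, -0.00068672,
       -0.00192564,  0.00116746]), 'joint_torque': array([ 4.21491030e-03, -5.97763002e+01,  1.61377944e+00, -2.81954277e+01,
        1.28149433e-02,  5.06373035e-03, -1.10102664e-05]), 'eef_pos': array([0.1888807 , 0.64752188, 0.25542843]), 'tool_rot': array([-7.25605647e-05,  1.41422799e-01,  9.89948951e-01, -8.12866032e-04]), 'contact_force': array([-0.16195596,  1.3404121 , -0.39288405]), 'torque': array([ 0.00542812,  0.03960582, -0.05276948]), 'grasp_force': 0.0, 'gripper_width': 1.0028052452474365}
```

View pics/scene0.png

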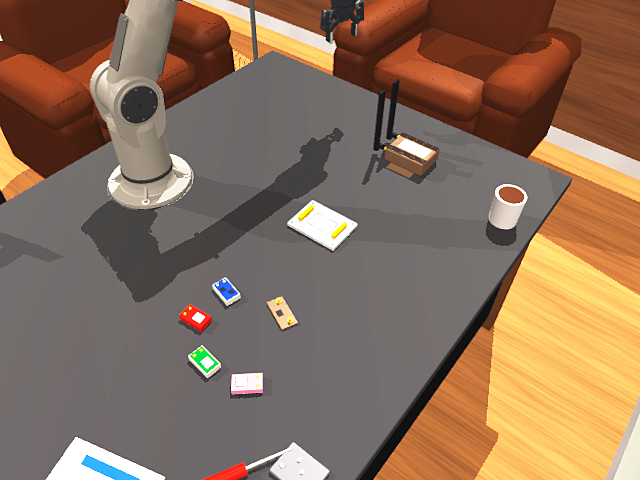

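View pics/top0.png

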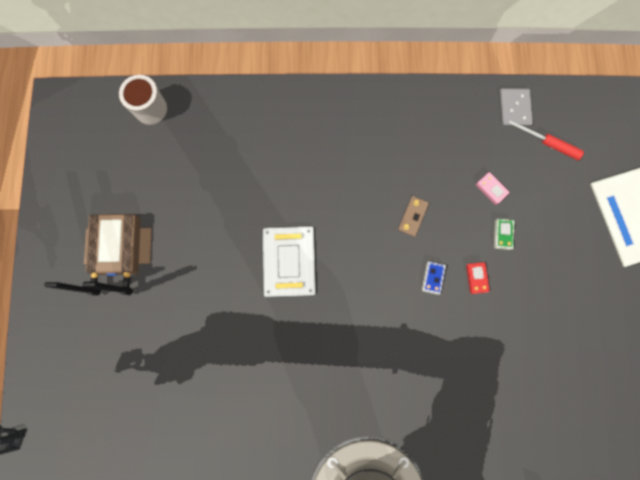

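Candidates for the green module:
- **Green:** scene (204,361), top (505,234). This fits, with a green board and silver can.
- **Red look-alike:** scene (196,318), top (478,277).
- **Pink look-alike:** scene (247,384), top (492,188).
- **Blue module:** scene (227,291), top (433,278).

The plate is at top (289,261). I'll confirm the green one in a crop and measure both.

```bash
cat > h.py <<'E'
from station import *
import cv2,numpy as np
def cam(n):
    c=calibration(n); return c["intrinsics"],c["k1"],c["R"],c["t"]
def rays(n,uv):
    K,k1,R,t=cam(n)
    uv=np.asarray(uv,float).reshape(-1,1,2)
    s=cv2.undistortPoints(uv,K,np.array([k1,0,0,0,0.])).reshape(-1,2)
    return -R.T@t, np.c_[s,np.ones(len(s))]@R   # origin, directions (depth 1)
def onplane(n,uv,z):
    o,d=rays(n,uv); return o+d*((z-o[2])/d[:,2])[:,None]
def tri(ua,ub,a="scene",b="top"):
    o1,d1=rays(a,ua);o2,d2=rays(b,ub);r=[]
    for p,q in zip(d1,d2):
        s=np.linalg.lstsq(np.c_[p,-q],o2-o1,rcond=None)[0]
        x,y=o1+s[0]*p,o2+s[1]*q; r.append(np.r_[(x+y)/2,np.linalg.norm(x-y)])
    return np.array(r)
def mask(p,box,kind):
    u0,v0,u1,v1=box; m=np.zeros(p.shape[:2],np.uint8); q=p.astype(int);r,g,b=q[...,0],q[...,1],q[...,2]
    if kind=="green": k=(g>r+40)&(g>b+40)
    if kind=="yellow": k=(r>b+80)&(g>b+50)
    if kind=="bright": k=q.max(-1)>140
    m[v0:v1,u0:u1]=k[v0:v1,u0:u1]; return m
def pts(m):
    v,u=np.nonzero(m); return np.c_[u,v].astype(np.float32)
E
python3 - <<'E'
from h import *
S=np.load("scene0.npz");T=np.load("top0.npz")
cr=lambda p,u,v,k:cv2.resize(p[v-k:v+k,u-k:u+k],(390,390),interpolation=cv2.INTER_CUBIC)
cv2.imwrite("pics/crop1.png",np.hstack([cr(S["p"],204,361,32),cr(T["p"],505,234,32)])[:,:,::-1])
gs=mask(S["p"],(180,335,230,385),"green");gt=mask(T["p"],(485,210,525,255),"green")
rs=cv2.minAreaRect(pts(gs));rt=cv2.minAreaRect(pts(gt))
print("green rect",rs,rt); print("tri",tri([rs[0]],[rt[0]]))
Z=float(tri([rs[0]],[rt[0]])[0,2])
for n,m,D in(("scene",gs,S["d"]),("top",gt,T["d"])):
    P=onplane(n,pts(m),Z)
    r=cv2.minAreaRect(P[:,:2].astype(np.float32)*1000);print(n,"green on plane mm",Z,r)
    o,d=rays(n,pts(m)); dd=D[m>0]; X=o+d*dd[:,None]; print(" depth med",np.median(X,0))
for n,p,b in(("scene",S["p"],(295,200,352,242)),("top",T["p"],(270,230,310,295))):
    m=mask(p,b,"yellow");nn,l,st,c=cv2.connectedComponentsWithStats(m)
    print(n,[(st[i,4],c[i]) for i in range(1,nn) if st[i,4]>20])
m=mask(T["p"],(255,220,322,302),"bright");P=onplane("top",pts(m),.012)
print("plate top",cv2.minAreaRect(P[:,:2].astype(np.float32)*1000))
m=mask(S["p"],(280,195,362,255),"bright");P=onplane("scene",pts(m),.012)
print("plate scene",cv2.minAreaRect(P[:,:2].astype(np.float32)*1000))
E
```

```text
green rect ((203.50003051757812, 359.0000305175781), (26.162948608398438, 14.849241256713867), 45.0) ((505.0, 233.0), (26.0, 14.0), 90.0)
tri [[ 0.55562811 -0.31089879  0.01504118  0.00220679]]
scene green on plane mm 0.015041176359761321 ((556.0503540039062, -309.8355407714844), (31.620075225830078, 60.362545013427734), 84.84691619873047)
 depth med [ 0.5512595  -0.31000075  0.0170681 ]
top green on plane mm 0.015041176359761321 ((555.323486328125, -311.76715087890625), (31.449447631835938, 59.5705451965332), 86.38103485107422)
 depth med [ 0.54795367 -0.31096957  0.01576972]
scene [(np.int32(105), array([305.46666667, 212.54285714])), (np.int32(106), array([338.46226415, 230.25471698]))]
top [(np.int32(121), array([287.42975207, 235.98347107])), (np.int32(125), array([289.08, 285.04]))]
plate top ((493.7475280761719, 168.82598876953125), (154.73077392578125, 114.46571350097656), 1.840484380722046)
plate scene ((499.5541687011719, 166.2276153564453), (156.33592224121094, 119.91426086425781), 1.6871765851974487)
```

View pics/crop1.png

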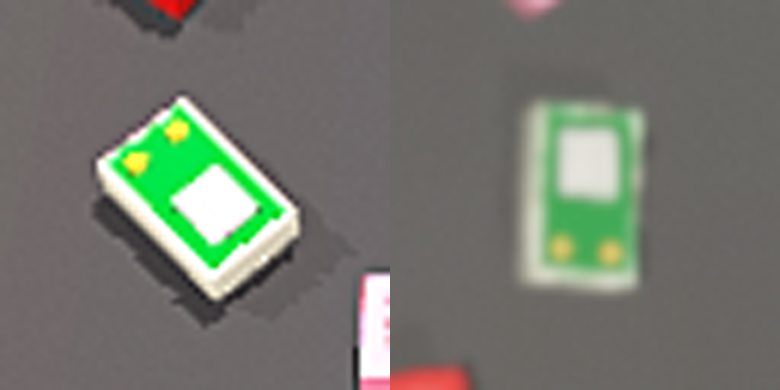

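The crop confirms it: green board, square silver can, and two gold sockets at the near (-x) end, at about (135,160) and (175,130) in the left panel. Its height of 15 mm and size of 60 x 32 mm also fit. Next I'll refine the plate and the angles.

```bash
python3 - <<'E'
from h import *
from scipy.optimize import minimize
S=np.load("scene0.npz")["p"];T=np.load("top0.npz")["p"]
ss=[(305.47,212.54),(338.46,230.25)];tt=[(289.08,285.04),(287.43,235.98)]
X=tri(ss,tt);print("stops",X,"sep",np.linalg.norm(X[0,:2]-X[1,:2]),"mid",X[:,:3].mean(0),"ang",np.degrees(np.arctan2(*(X[1]-X[0])[[1,0]])))
print("top-only z=.024",onplane("top",tt,.024),"scene-only",onplane("scene",ss,.024))
# plate contours corners
for n,p,b in(("scene",S,(280,195,362,255)),("top",T,(255,220,322,302))):
    m=mask(p,b,"bright");q=cv2.convexHull(pts(m)).astype(np.float32);print(n,cv2.approxPolyDP(q,3,True).reshape(-1,2).tolist())
    # black outline
    g=p.max(-1); mm=np.zeros_like(m)
    a=(301,206,343,237) if n=="scene" else (274,242,304,281)
    mm[a[1]:a[3],a[0]:a[2]]=(g[a[1]:a[3],a[0]:a[2]]<140); 
    if n=="scene": mm[mask(p,b,"yellow")>0]=0
    P=onplane(n,pts(mm),.012)[:,:2].astype(np.float32)*1000
    print(n,"outline",len(P),cv2.minAreaRect(P))
E
```

```text
stops [[0.44127519 0.16693688 0.01589112 0.00237358]
 [0.54932039 0.17125576 0.01511956 0.00139208]] sep 0.10813149068354375 mid [0.49529779 0.16909632 0.01550534] ang 2.2890549811450818
top-only z=.024 [[0.43981284 0.16556943 0.024     ]
 [0.54727102 0.1701571  0.024     ]] scene-only [[0.44736419 0.16146836 0.024     ]
 [0.55463191 0.1647933  0.024     ]]
scene [[357.0, 224.0], [332.0, 250.0], [287.0, 222.0], [314.0, 200.0]]
scene outline 106 ((492.5085144042969, 174.8764190673828), (111.55863952636719, 112.04418182373047), 39.29216003417969)
top [[313.0, 295.0], [264.0, 296.0], [264.0, 228.0], [313.0, 228.0]]Traceback (most recent call last):
  File "<stdin>", line 15, in <module>
  File "h.py", line 11, in onplane
    o,d=rays(n,uv); return o+d*((z-o[2])/d[:,2])[:,None]
        ~~~~^^^^^^
  File "h.py", line 8, in rays
    s=cv2.undistortPoints(uv,K,np.array([k1,0,0,0,0.])).reshape(-1,2)
      ~~~~~~~~~~~~~~~~~~~^^^^^^^^^^^^^^^^^^^^^^^^^^^^^^
cv2.error: OpenCV(4.12.0) /io/opencv/modules/calib3d/src/undistort.dispatch.cpp:347: error: (-215:Assertion failed) CV_IS_MAT(_src) && CV_IS_MAT(_dst) && (_src->rows == 1 || _src->cols == 1) && (_dst->rows == 1 || _dst->cols == 1) && _src->cols + _src->rows - 1 == _dst->rows + _dst->cols - 1 && (CV_MAT_TYPE(_src->type) == CV_32FC2 || CV_MAT_TYPE(_src->type) == CV_64FC2) && (CV_MAT_TYPE(_dst->type) == CV_32FC2 || CV_MAT_TYPE(_dst->type) == CV_64FC2) in function 'cvUndistortPointsInternal'
```

>>> drive_tool([
  {"wz":-6,"claw":0.065},
  {"wz":-6},
  {"dx":-0.0263,"dy":-0.0368},
  {"dx":-0.0263,"dy":-0.0368},
  {"dx":-0.0263,"dy":-0.0368},
  {"dx":-0.0263,"dy":-0.0368},
  {"dx":-0.0263,"dy":-0.0368},
  {"dx":-0.0263,"dy":-0.0368},
  {"dx":-0.0263,"dy":-0.0368},
  {"dx":-0.0263,"dy":-0.0368},
  {"dx":-0.0263,"dy":-0.0368},
  {"dx":-0.0174,"dy":-0.0417},
  {"dx":-0.0174,"dy":-0.0417},
  {"dx":-0.0174,"dy":-0.0417},
  {"dx":-0.0174,"dy":-0.0417},
  {"dx":-0.0174,"dy":-0.0417},
  {"dx":-0.0174,"dy":-0.0417},
  {"dx":-0.0174,"dy":-0.0417},
])

```text
schema error: expected keys claw, dx, dy, dz, wx, wy, wz
```

```bash
cat >> h.py <<'E'
from scipy.spatial.transform import Rotation as Ro
def togo(x,y,z,yaw=None):
    "world target -> tool-axis shift; yaw=wanted heading of tool y, deg"
    o=get_obs(); R=Ro.from_quat(o["tool_rot"],scalar_first=True).as_matrix()
    y0=np.degrees(np.arctan2(R[1,1],R[0,1]))
    print("t",o["t"],"pos",o["eef_pos"].round(4),"yaw_y",y0.round(2),"tilt",R[:,2].round(4),"F",o["contact_force"].round(1),"grip",o["gripper_width"],o["grasp_force"])
    if yaw is not None: 
        w=y0-yaw; print("wz first",round(w,2)); R=R@Ro.from_rotvec([0,0,w],degrees=True).as_matrix()
    print("shift",(R.T@(np.array([x,y,z])-o["eef_pos"])).round(4))
E
python3 - <<'E'
import station; print([n for n in dir(station) if n[0]!='_'])
from h import *
try: print(finger_overhang)
except NameError: print("none")
togo(.5555,-.311,.12,85.5)
E
```

```text
['PlanningError', 'calibration', 'finger_overhang', 'get_obs', 'hand_in', 'read_camera']
0.025
t 0.1 pos [0.1889 0.6475 0.2554] yaw_y 73.74 tilt [-4.0e-04 -1.6e-03 -1.0e+00] F [-0.2  1.3 -0.4] grip 1.0028052452474365 0.0
wz first -11.76
shift [-0.4407 -0.9266  0.1368]
```

>>> drive_tool([
  {"claw":0.065,"dx":0,"dy":0,"dz":0,"wx":0,"wy":0,"wz":-6},
  {"claw":0.065,"dx":0,"dy":0,"dz":0,"wx":0,"wy":0,"wz":-6},
  {"claw":0.065,"dx":-0.0263,"dy":-0.0368,"dz":0,"wx":0,"wy":0,"wz":0},
  {"claw":0.065,"dx":-0.0263,"dy":-0.0368,"dz":0,"wx":0,"wy":0,"wz":0},
  {"claw":0.065,"dx":-0.0263,"dy":-0.0368,"dz":0,"wx":0,"wy":0,"wz":0},
  {"claw":0.065,"dx":-0.0263,"dy":-0.0368,"dz":0,"wx":0,"wy":0,"wz":0},
  {"claw":0.065,"dx":-0.0263,"dy":-0.0368,"dz":0,"wx":0,"wy":0,"wz":0},
  {"claw":0.065,"dx":-0.0263,"dy":-0.0368,"dz":0,"wx":0,"wy":0,"wz":0},
  {"claw":0.065,"dx":-0.0263,"dy":-0.0368,"dz":0,"wx":0,"wy":0,"wz":0},
  {"claw":0.065,"dx":-0.0263,"dy":-0.0368,"dz":0,"wx":0,"wy":0,"wz":0},
  {"claw":0.065,"dx":-0.0263,"dy":-0.0368,"dz":0,"wx":0,"wy":0,"wz":0},
  {"claw":0.065,"dx":-0.0174,"dy":-0.0417,"dz":0,"wx":0,"wy":0,"wz":0},
  {"claw":0.065,"dx":-0.0174,"dy":-0.0417,"dz":0,"wx":0,"wy":0,"wz":0},
  {"claw":0.065,"dx":-0.0174,"dy":-0.0417,"dz":0,"wx":0,"wy":0,"wz":0},
  {"claw":0.065,"dx":-0.0174,"dy":-0.0417,"dz":0,"wx":0,"wy":0,"wz":0},
  {"claw":0.065,"dx":-0.0174,"dy":-0.0417,"dz":0,"wx":0,"wy":0,"wz":0},
  {"claw":0.065,"dx":-0.0174,"dy":-0.0417,"dz":0,"wx":0,"wy":0,"wz":0},
  {"claw":0.065,"dx":-0.0174,"dy":-0.0417,"dz":0,"wx":0,"wy":0,"wz":0},
])

```text
t: 2.35
eef_pos: [0.5003, -0.0014, 0.2562]
tool_rot: [-0.0, 0.037, 0.999, 0.0]
contact_force: [0.7, -0.2, 0.2]
gripper_width: 0.761
grasp_force: 0.0
```

```bash
python3 - <<'E'
from h import *
togo(.5555,-.311,.10,85.5)
E
```

```text
t 2.35 pos [ 0.5003 -0.0014  0.2562] yaw_y 85.75 tilt [-2.e-04  1.e-04 -1.e+00] F [ 0.7 -0.2  0.2] grip 0.7612941649544909 0.0
wz first 0.25
shift [-0.0794 -0.3044  0.1561]
```

>>> drive_tool([
  {"claw":0.065,"dx":-0.0098,"dy":-0.0381,"dz":0.0195,"wx":0,"wy":0,"wz":0},
  {"claw":0.065,"dx":-0.0098,"dy":-0.0381,"dz":0.0195,"wx":0,"wy":0,"wz":0},
  {"claw":0.065,"dx":-0.0098,"dy":-0.0381,"dz":0.0195,"wx":0,"wy":0,"wz":0},
  {"claw":0.065,"dx":-0.0098,"dy":-0.0381,"dz":0.0195,"wx":0,"wy":0,"wz":0},
  {"claw":0.065,"dx":-0.0098,"dy":-0.0381,"dz":0.0195,"wx":0,"wy":0,"wz":0},
  {"claw":0.065,"dx":-0.0098,"dy":-0.0381,"dz":0.0195,"wx":0,"wy":0,"wz":0},
  {"claw":0.065,"dx":-0.0098,"dy":-0.0381,"dz":0.0195,"wx":0,"wy":0,"wz":0},
  {"claw":0.065,"dx":-0.0098,"dy":-0.0381,"dz":0.0195,"wx":0,"wy":0,"wz":0},
  {"claw":0.065,"dx":0,"dy":0,"dz":0,"wx":0,"wy":0,"wz":0},
])

```text
t: 3.48
eef_pos: [0.5538, -0.3131, 0.0984]
tool_rot: [-0.002, 0.04, 0.999, -0.001]
contact_force: [-1.0, 0.5, 0.2]
gripper_width: 0.758
grasp_force: 0.0
```

```bash
python3 - <<'E'
from h import *
togo(.5555,-.311,.027)
cr=lambda p,u,v,k:cv2.resize(p[v-k:v+k,u-k:u+k],(390,390),interpolation=cv2.INTER_CUBIC)
S,_=read_camera("scene");T,_=read_camera("top")
cv2.imwrite("pics/pre.png",np.hstack([cr(S,204,340,60),cr(T,505,234,45)])[:,:,::-1])
E
```

```text
t 3.475 pos [ 0.5538 -0.3131  0.0984] yaw_y 85.46 tilt [-0.0033 -0.0011 -1.    ] F [-1.   0.5  0.2] grip 0.7579379851676562 0.0
shift [-0.0018  0.0024  0.0714]
```

View pics/pre.png

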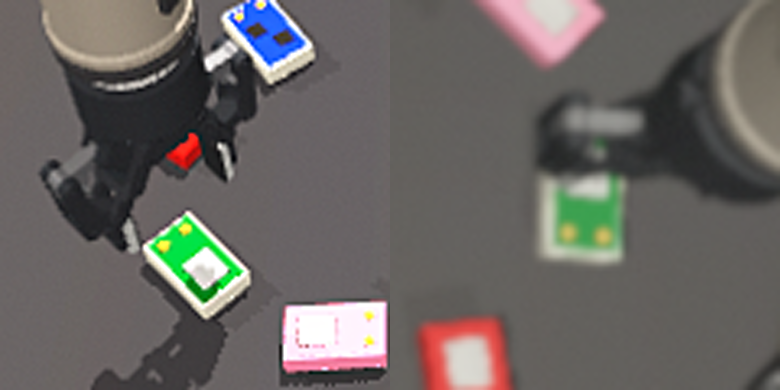

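The open fingers straddle the green module along y in both views; the module is at about (195,265) in the left panel and (580,215) in the right. Descending.

>>> drive_tool([
  {"claw":0.065,"dx":-0.001,"dy":0.002,"dz":0.02,"wx":0,"wy":0,"wz":0},
  {"claw":0.065,"dx":-0.001,"dy":0,"dz":0.02,"wx":0,"wy":0,"wz":0},
  {"claw":0.065,"dx":0,"dy":0,"dz":0.018,"wx":0,"wy":0,"wz":0},
  {"claw":0.065,"dx":0,"dy":0,"dz":0.01,"wx":0,"wy":0,"wz":0},
  {"claw":0.065,"dx":0,"dy":0,"dz":0,"wx":0,"wy":0,"wz":0},
])

```text
t: 4.2
eef_pos: [0.5573, -0.3077, 0.0312]
tool_rot: [-0.001, 0.037, 0.999, 0.0]
contact_force: [-0.1, 0.0, 0.8]
gripper_width: 0.758
grasp_force: 0.0
```

```bash
python3 - <<'E'
from h import *
togo(.5555,-.311,.027)
cr=lambda p,u,v,k:cv2.resize(p[v-k:v+k,u-k:u+k],(390,390),interpolation=cv2.INTER_CUBIC)
S,_=read_camera("scene");T,_=read_camera("top")
cv2.imwrite("pics/pre2.png",np.hstack([cr(S,204,350,40),cr(T,505,234,32)])[:,:,::-1])
E
```

```text
t 4.2 pos [ 0.5573 -0.3077  0.0312] yaw_y 85.74 tilt [-1.7e-03  6.0e-04 -1.0e+00] F [-0.1  0.   0.8] grip 0.7583110481060629 0.0
shift [ 0.0015 -0.0034  0.0042]
```

View pics/pre2.png

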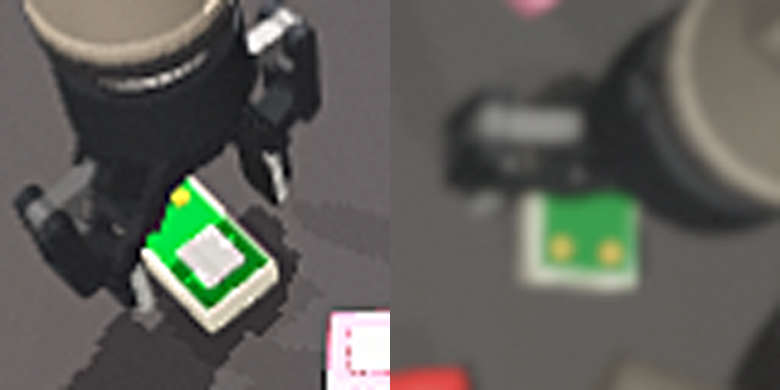

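Fingers are down on both sides, left tip at about (140,295) and right tip at (278,185). The tool sits about 3 mm too far toward +y, which I'll correct before closing.

>>> drive_tool([
  {"claw":0.065,"dx":0.0015,"dy":-0.003,"dz":0.003,"wx":0,"wy":0,"wz":0},
  {"claw":0.065,"dx":0,"dy":0,"dz":0,"wx":0,"wy":0,"wz":0},
  {"claw":0.045,"dx":0,"dy":0,"dz":0,"wx":0,"wy":0,"wz":0},
  {"claw":0.045,"dx":0,"dy":0,"dz":0,"wx":0,"wy":0,"wz":0},
  {"claw":0.045,"dx":0,"dy":0,"dz":0,"wx":0,"wy":0,"wz":0},
], newtons=30)

```text
t: 4.92
eef_pos: [0.5562, -0.3107, 0.0293]
tool_rot: [0.0, 0.037, 0.999, 0.0]
contact_force: [0.1, -0.1, -0.5]
gripper_width: 0.527
grasp_force: 0.0
```

>>> drive_tool([
  {"claw":0.025,"dx":0,"dy":0,"dz":0,"wx":0,"wy":0,"wz":0},
  {"claw":0.025,"dx":0,"dy":0,"dz":0,"wx":0,"wy":0,"wz":0},
  {"claw":0.025,"dx":0,"dy":0,"dz":0,"wx":0,"wy":0,"wz":0},
  {"claw":0.025,"dx":0,"dy":0,"dz":0,"wx":0,"wy":0,"wz":0},
], newtons=30)

```text
t: 5.42
eef_pos: [0.5564, -0.3109, 0.0295]
tool_rot: [0.0, 0.037, 0.999, -0.0]
contact_force: [-0.1, 0.5, 5.3]
gripper_width: 0.438
grasp_force: 30.5
```

Gripped: opening is 37.4 mm, which matches the 38 mm width. Lifting.

>>> drive_tool([
  {"claw":0.025,"dx":0,"dy":0,"dz":-0.01,"wx":0,"wy":0,"wz":0},
  {"claw":0.025,"dx":0,"dy":0,"dz":-0.02,"wx":0,"wy":0,"wz":0},
  {"claw":0.025,"dx":0,"dy":0,"dz":-0.03,"wx":0,"wy":0,"wz":0},
  {"claw":0.025,"dx":0,"dy":0,"dz":-0.03,"wx":0,"wy":0,"wz":0},
  {"claw":0.025,"dx":0,"dy":0,"dz":-0.03,"wx":0,"wy":0,"wz":0},
  {"claw":0.025,"dx":0,"dy":0,"dz":0,"wx":0,"wy":0,"wz":0},
])

```text
t: 6.18
eef_pos: [0.5577, -0.3119, 0.1531]
tool_rot: [0.003, 0.037, 0.999, -0.001]
contact_force: [-0.1, 0.6, -0.1]
gripper_width: 0.436
grasp_force: 30.1
```

```bash
python3 - <<'E'
from h import *
togo(.495,.169,.15,92)
S,_=read_camera("scene");T,_=read_camera("top")
cr=lambda p,u,v,k:cv2.resize(p[v-k:v+k,u-k:u+k],(390,390),interpolation=cv2.INTER_CUBIC)
cv2.imwrite("pics/lift.png",np.hstack([cr(S,204,320,60),cr(T,515,234,45)])[:,:,::-1])
E
```

```text
t 6.175 pos [ 0.5577 -0.3119  0.1531] yaw_y 85.72 tilt [ 0.0056 -0.0023 -1.    ] F [-0.1  0.6 -0.1] grip 0.43556398297157367 30.083155632019043
wz first -6.28
shift [0.0459 0.4828 0.0016]
```

View pics/lift.png

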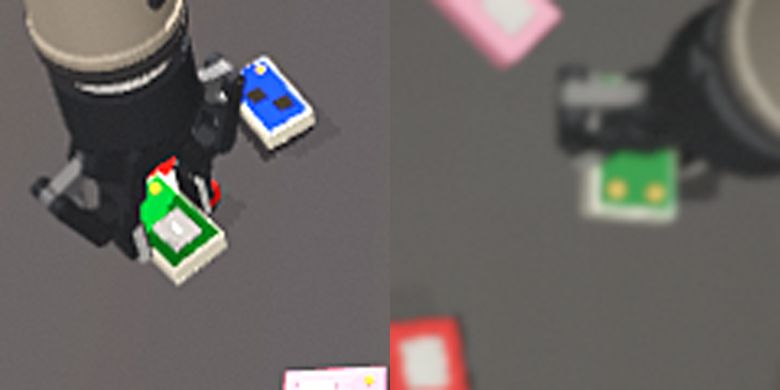

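The module is held level: board up at about (180,230) in the left panel, sockets at (617,190) and (655,190) in the right. Carrying it to the plate.

>>> drive_tool([
  {"claw":0.025,"dx":0,"dy":0,"dz":0,"wx":0,"wy":0,"wz":-3.2},
  {"claw":0.025,"dx":0,"dy":0,"dz":0,"wx":0,"wy":0,"wz":-3.1},
  {"claw":0.025,"dx":0.0035,"dy":0.025,"dz":0,"wx":0,"wy":0,"wz":0},
  {"claw":0.025,"dx":0.0045,"dy":0.0435,"dz":0,"wx":0,"wy":0,"wz":0},
  {"claw":0.025,"dx":0.0045,"dy":0.0435,"dz":0,"wx":0,"wy":0,"wz":0},
  {"claw":0.025,"dx":0.0045,"dy":0.0435,"dz":0,"wx":0,"wy":0,"wz":0},
  {"claw":0.025,"dx":0.0045,"dy":0.0435,"dz":0,"wx":0,"wy":0,"wz":0},
  {"claw":0.025,"dx":0.0045,"dy":0.0435,"dz":0,"wx":0,"wy":0,"wz":0},
  {"claw":0.025,"dx":0.0045,"dy":0.0435,"dz":0,"wx":0,"wy":0,"wz":0},
  {"claw":0.025,"dx":0.0045,"dy":0.0435,"dz":0,"wx":0,"wy":0,"wz":0},
  {"claw":0.025,"dx":0.0045,"dy":0.0435,"dz":0,"wx":0,"wy":0,"wz":0},
  {"claw":0.025,"dx":0.0045,"dy":0.0435,"dz":0.01,"wx":0,"wy":0,"wz":0},
  {"claw":0.025,"dx":0.0035,"dy":0.0435,"dz":0.02,"wx":0,"wy":0,"wz":0},
  {"claw":0.025,"dx":0,"dy":0.022,"dz":0.02,"wx":0,"wy":0,"wz":0},
  {"claw":0.025,"dx":0,"dy":0,"dz":0.02,"wx":0,"wy":0,"wz":0},
  {"claw":0.025,"dx":0,"dy":0,"dz":0,"wx":0,"wy":0,"wz":0},
  {"claw":0.025,"dx":0,"dy":0,"dz":0,"wx":0,"wy":0,"wz":0},
])

```text
t: 8.4
eef_pos: [0.4916, 0.1686, 0.0794]
tool_rot: [-0.0, -0.017, 1.0, -0.0]
contact_force: [0.3, 0.1, -0.6]
gripper_width: 0.431
grasp_force: 30.1
```

```bash
python3 - <<'E'
from h import *
togo(.496,.169,.060,92)
S,_=read_camera("scene");T,_=read_camera("top")
cr=lambda p,u,v,k:cv2.resize(p[v-k:v+k,u-k:u+k],(390,390),interpolation=cv2.INTER_CUBIC)
cv2.imwrite("pics/over.png",np.hstack([cr(S,320,215,50),cr(T,289,261,45)])[:,:,::-1])
E
```

```text
t 8.4 pos [0.4916 0.1686 0.0794] yaw_y 91.99 tilt [-3.e-04 -4.e-04 -1.e+00] F [ 0.3  0.1 -0.6] grip 0.4308015751926248 30.134299993515015
wz first -0.01
shift [-0.0044  0.0002  0.0194]
```

View pics/over.png

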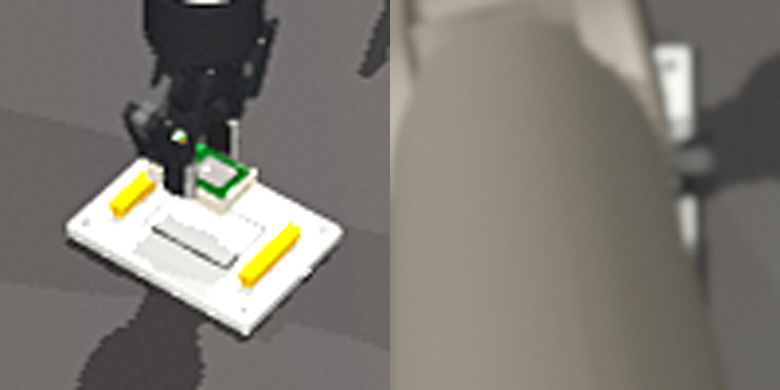

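The module hangs over the plate between the stops; scene panel: module (220,180), stops (132,192) and (270,255). Correcting 4.5 mm in x and lowering.

>>> drive_tool([
  {"claw":0.025,"dx":-0.0045,"dy":0,"dz":0.01,"wx":0,"wy":0,"wz":0},
  {"claw":0.025,"dx":0,"dy":0,"dz":0.01,"wx":0,"wy":0,"wz":0},
  {"claw":0.025,"dx":0,"dy":0,"dz":0.008,"wx":0,"wy":0,"wz":0},
  {"claw":0.025,"dx":0,"dy":0,"dz":0.005,"wx":0,"wy":0,"wz":0},
  {"claw":0.025,"dx":0,"dy":0,"dz":0,"wx":0,"wy":0,"wz":0},
  {"claw":0.025,"dx":0,"dy":0,"dz":0,"wx":0,"wy":0,"wz":0},
])

```text
t: 9.25
eef_pos: [0.4962, 0.1694, 0.0464]
tool_rot: [0.0, -0.018, 1.0, 0.0]
contact_force: [0.3, 0.6, -0.7]
gripper_width: 0.433
grasp_force: 30.2
```

```bash
python3 - <<'E'
from h import *
togo(.496,.169,.0415,92)
S,_=read_camera("scene")
p=S[190:250,280:360]
cv2.imwrite("pics/low.png",cv2.resize(p,(800,600),interpolation=cv2.INTER_CUBIC)[:,:,::-1])
E
```

```text
t 9.25 pos [0.4962 0.1694 0.0464] yaw_y 92.04 tilt [ 2.e-04  1.e-04 -1.e+00] F [ 0.3  0.6 -0.7] grip 0.4328498984487719 30.15060245990753
wz first 0.04
shift [ 0.0002 -0.0004  0.0049]
```

View pics/low.png

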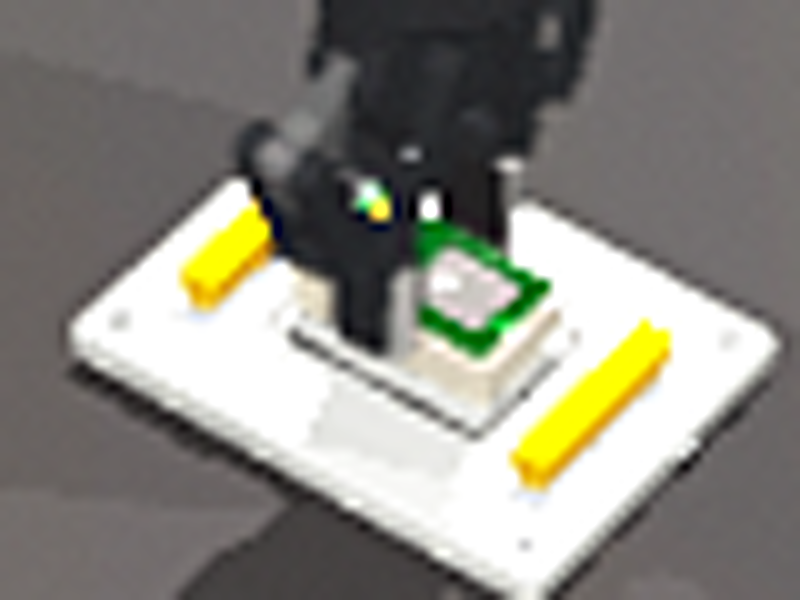

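The module hovers just inside the outline (near corner at (475,435)), parallel to it and midway between the stops. Setting it down gently.

>>> drive_tool([
  {"claw":0.025,"dx":0,"dy":0,"dz":0.002,"wx":0,"wy":0,"wz":0},
  {"claw":0.025,"dx":0,"dy":0,"dz":0.002,"wx":0,"wy":0,"wz":0},
  {"claw":0.025,"dx":0,"dy":0,"dz":0,"wx":0,"wy":0,"wz":0},
  {"claw":0.025,"dx":0,"dy":0,"dz":0,"wx":0,"wy":0,"wz":0},
])

```text
t: 9.8
eef_pos: [0.4961, 0.1694, 0.0423]
tool_rot: [-0.0, -0.018, 1.0, 0.0]
contact_force: [0.2, 0.3, -1.3]
gripper_width: 0.435
grasp_force: 30.2
```

>>> drive_tool([
  {"claw":0.025,"dx":0,"dy":0,"dz":0.0006,"wx":0,"wy":0,"wz":0},
  {"claw":0.025,"dx":0,"dy":0,"dz":0.0006,"wx":0,"wy":0,"wz":0},
  {"claw":0.025,"dx":0,"dy":0,"dz":0,"wx":0,"wy":0,"wz":0},
  {"claw":0.025,"dx":0,"dy":0,"dz":0,"wx":0,"wy":0,"wz":0},
])

```text
t: 10.3
eef_pos: [0.4961, 0.1694, 0.0415]
tool_rot: [0.0, -0.018, 1.0, 0.0]
contact_force: [-1.3, -0.4, 5.4]
gripper_width: 0.437
grasp_force: 30.7
```

Contact at 5 N. Releasing and lifting away.

>>> drive_tool([
  {"claw":0.045,"dx":0,"dy":0,"dz":0,"wx":0,"wy":0,"wz":0},
  {"claw":0.06,"dx":0,"dy":0,"dz":0,"wx":0,"wy":0,"wz":0},
  {"claw":0.065,"dx":0,"dy":0,"dz":0,"wx":0,"wy":0,"wz":0},
  {"claw":0.065,"dx":0,"dy":0,"dz":0,"wx":0,"wy":0,"wz":0},
  {"claw":0.065,"dx":0,"dy":0,"dz":-0.01,"wx":0,"wy":0,"wz":0},
  {"claw":0.065,"dx":0,"dy":0,"dz":-0.03,"wx":0,"wy":0,"wz":0},
  {"claw":0.065,"dx":0,"dy":0,"dz":-0.04,"wx":0,"wy":0,"wz":0},
  {"claw":0.065,"dx":0,"dy":0,"dz":-0.05,"wx":0,"wy":0,"wz":0},
  {"claw":0.065,"dx":0,"dy":-0.03,"dz":-0.03,"wx":0,"wy":0,"wz":0},
  {"claw":0.065,"dx":0,"dy":-0.045,"dz":0,"wx":0,"wy":0,"wz":0},
  {"claw":0.065,"dx":0,"dy":-0.045,"dz":0,"wx":0,"wy":0,"wz":0},
  {"claw":0.065,"dx":0,"dy":-0.045,"dz":0,"wx":0,"wy":0,"wz":0},
  {"claw":0.065,"dx":0,"dy":-0.03,"dz":0,"wx":0,"wy":0,"wz":0},
  {"claw":0.065,"dx":0,"dy":-0.02,"dz":0,"wx":0,"wy":0,"wz":0},
  {"claw":0.065,"dx":0,"dy":0,"dz":0,"wx":0,"wy":0,"wz":0},
])

```text
t: 12.18
eef_pos: [0.5035, -0.0471, 0.2017]
tool_rot: [0.0, -0.016, 1.0, -0.0]
contact_force: [0.4, 0.6, 0.1]
gripper_width: 0.762
grasp_force: 0.0
```

```bash
python3 - <<'E'
from h import *
togo(.496,.169,.0415,92)
S,_=read_camera("scene");T,_=read_camera("top")
gs=mask(S,(295,200,352,242),"green");gt=mask(T,(270,230,310,295),"green")
a=cv2.minAreaRect(pts(gs))[0];b=cv2.minAreaRect(pts(gt))[0];X=tri([a],[b]);print(X)
for n,m in(("scene",gs),("top",gt)):
    print(n,cv2.minAreaRect(onplane(n,pts(m),.028)[:,:2].astype(np.float32)*1000))
cr=lambda p,u,v,k:cv2.resize(p[v-k:v+k,u-k:u+k],(390,390),interpolation=cv2.INTER_CUBIC)
cv2.imwrite("pics/end.png",np.hstack([cr(S,322,222,40),cr(T,289,261,40)])[:,:,::-1])
E
```

```text
t 12.175 pos [ 0.5035 -0.0471  0.2017] yaw_y 91.84 tilt [ 7.e-04 -2.e-04 -1.e+00] F [0.4 0.6 0.1] grip 0.7623010641594681 0.0
wz first -0.16
shift [1.000e-04 2.163e-01 1.602e-01]
[[0.49483745 0.17121393 0.02487128 0.00194891]]
scene ((497.1300354003906, 169.61363220214844), (58.13166427612305, 32.56051254272461), 0.9179961085319519)
top ((493.8996276855469, 170.3106689453125), (56.90194320678711, 30.36795997619629), 0.42542603611946106)
```

View pics/end.png

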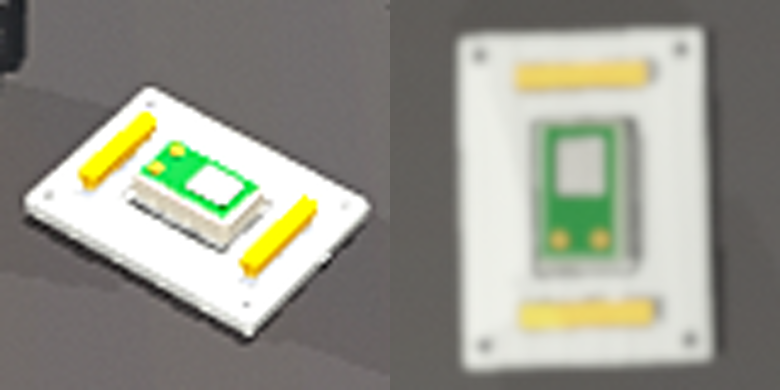

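The module lies flat on the plate with its board up, inside the outline (top panel, module (580,195), outline about (535–635, 120–270)). It is midway between the stops, within about 2 mm of centre, and the gripper is clear.

```bash
python3 -c "
from station import *
print(hand_in())"
```

```text
the job is handed in; nothing more can be done
None
```

The green module is lying flat, board up, over the outline, about 2 mm from the plate's centre and aligned stop to stop. I handed the job in at about 12 s of the 35 s limit; no verdict came back.

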